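# Fit the rotor key on the centrifuge nut

### The job

Get the bench centrifuge ready for taking its rotor out: raise its stiff, bar-handled lid until it stays just past upright by itself, about 100 degrees open, and let go of it. Then find out which of the two look-alike socket keys goes on the rotor's hex nut, and push that one fully down on the nut, finishing while you still grip it there; the key that does not go on must stand upright on the bench. Leave the tube rack, the jar and the loose red cap where they are.

Things in the scene. Friction and masses are not known exactly. Their poses are not given: they have to be found in the camera images.
- centrifuge: White bench centrifuge fixed to the bench, 200 mm deep (x) by 210 mm wide (y), its rim 115 mm high. Origin on the bench under the rotor axis; x points from its front panel towards the hinge at the back, z up. In its top is a round chamber of 150 mm diameter, in which the rotor sits.
- lid (a joint): Angle of the centrifuge's lid in rad: 0 closed (level), grows as the front edge rises, 1.57 upright, stops at 2.3. The hinge is stiff: the lid stays where it is left, and moving it takes about 4 to 8 N at the handle. It starts up to 0.3 rad open.
- lid_hinge (a point): Middle of the lid's hinge axis at the back of the centrifuge, 100 mm along its x from the rotor axis, 122 mm above the bench; the axis is level, along the centrifuge's y. Turns with the lid: x, y in the lid's plane, z square to it. The lid is a grey plate 10 mm thick, 190 mm wide, reaching 190 mm from the axis (along its -x).
- lid_handle (a point): Middle of the lid's handle: steel bar 12 mm thick, 100 mm long, parallel to the hinge, on the lid's outer face at its free edge, 183 mm from the hinge along the lid (its -x) and 40 mm off the lid's mid-plane (z); 29 mm free under the bar, 12 mm posts at its ends. On the open lid the bar is at the back. Turns with the lid.
- nut (a point): Steel hex nut on the rotor axis. This point: on the axis at the nut's foot, where a fully seated key's mouth rests, 92 mm above the bench. 22 mm across flats, 14 mm tall plus a round taper of 4 mm on top (16 mm wide at the tip). Flats face along this frame's x and every 60 degrees. The dark rotor, 132 mm wide, turns stiffly with it (0.12 N m) and starts at any angle.
- key_a_tab (a point): Socket key standing mouth down on the bench, plain steel, 74 mm tall, 0.13 kg. Below: six-sided socket, 34.5 mm across flats (40 across corners), 32 mm tall. On top of it, centred: flat upright finger tab, 12 mm thick (this frame's x), 32 mm wide (y), from 32 to 74 mm above the mouth. This point: on the key's axis, in the tab, 54 mm above the mouth; z up.
- key_b_tab (a point): Socket key standing mouth down on the bench, plain steel, 74 mm tall, 0.13 kg. Below: six-sided socket, 34.5 mm across flats (40 across corners), 32 mm tall. On top of it, centred: flat upright finger tab, 12 mm thick (this frame's x), 32 mm wide (y), from 32 to 74 mm above the mouth. This point: on the key's axis, in the tab, 54 mm above the mouth; z up.
- key_a: The same key as key_a_tab, same axes; origin at the centre of its mouth. Its bore is a hexagon 24 mm deep with two flats facing along x. One key's bore is 25 mm across flats and goes on the nut; the other's is 18 mm and stops on the nut's tapered top, about 16 to 17 mm short of seating. Which is which is not told and cannot be seen from outside.
- key_b: The same key as key_b_tab, same axes; origin at the centre of its mouth. Its bore is a hexagon 24 mm deep with two flats facing along x. One key's bore is 25 mm across flats and goes on the nut; the other's is 18 mm and stops on the nut's tapered top, about 16 to 17 mm short of seating. Which is which is not told and cannot be seen from outside.
- rack: Bystander: white tube rack, 110 by 200 mm, about 95 mm tall with its capped tubes. Origin under its centre.
- jar: Bystander: lidded jar, 64 mm wide, 85 mm tall. Origin under its centre.
- cap: Bystander: loose red tube cap, 18 mm wide, 18 mm tall. Origin under its centre.
There are look-alikes about, which are no part of the job. Leave any green look-alike of the key_a alone.

How it is judged:
On the way:
1. the lid stays about 100 degrees open with the hand off it (value of joint lid between 1.57 and 1.92 rad and contact force between each of the arm, the fingers and lid below 0.1 N), for 0.2 s.
At the end, for the whole second after the job is handed in: The lid stands between 90 and 110 degrees open; one key is fully down on the nut (its mouth within 6 mm of the washer, its tab within 7 mm of the nut's axis, tilted under 7 degrees), still, and gripped by the fingers with more than 2 N; the other key stands upright on the bench, at rest (value of joint lid between 1.57 and 1.92 rad and ((z of key_a_tab in the frame of nut below 0.06 m and horizontal distance between key_a_tab and nut below 0.007 m and angle between each of key_a_tab, key_b_tab's own z axis and vertical below 0.12 rad and contact force between the fingers and key_a above 2 N and linear speed of each of key_a, key_b below 0.02 m/s and height (world z) of key_b_tab between 0.048 and 0.06 m) or (z of key_b_tab in the frame of nut below 0.06 m and horizontal distance between key_b_tab and nut below 0.007 m and angle between each of key_b_tab, key_a_tab's own z axis and vertical below 0.12 rad and contact force between the fingers and key_b above 2 N and linear speed of each of key_b, key_a below 0.02 m/s and height (world z) of key_a_tab between 0.048 and 0.06 m))); the arm keeps its last pose, push and grip.
It fails at once if the rack is moved by more than 25 mm (distance of rack from where it was at the start of the episode above 0.025 m).
It fails at once if the jar is moved by more than 25 mm (distance of jar from where it was at the start of the episode above 0.025 m).
It fails at once if the cap is moved by more than 25 mm (distance of cap from where it was at the start of the episode above 0.025 m).
It also fails if it takes over 70 s, if anything falls off the work surface, if the arm or the gripper's body presses on something with over 40 N, if the wrist force passes 120 N, or if a joint passes its speed limit or range.

### The arm

A 6-joint arm with a two-finger parallel gripper is mounted at the origin on the work surface. World frame = base frame: x ahead of the robot, y to its left, z up, the work surface at z = 0. Lengths are in m, angles in rad, forces in N, time in s.
With the tool pointing down it reaches from about 0.35 to 0.775 m from the base axis. Payload 5.5 kg.
Tool frame: the origin (TCP) lies at the very end of the fingers, on their centre line; the grasp point (between the pads) lies 19 mm behind it; z points along the fingers, y is the direction in which the jaws open and shut (so a half turn about z gives the same grasp; the last joint's range is limited). The gripper opens to 85 mm and grips with 20 to 120 N. Pads are 22 mm wide; open, the fingers measure 114 mm over their backs; the gripper's body (76 mm by 85 mm) begins 54 mm behind the grasp point. The pads swing forward as they close: fully open they stand 13 mm farther back than shut.
Start: joints at [-0.14, 0.313, 0.046, 1.304, 0, 1.431], TCP at [0.575, -0, 0.231] pointing down, gripper open.
Joint ranges: [-2.76, 2.76], [-0.86, 1.69], [-1.03, 1.26], [-2.2, 2.34], [-1.47, 1.5], [-3.14, 3.14]. Speed limits (rad/s): [2.57, 2.57, 3.14, 3.14, 3.14, 3.14].

### API

Orientations are given as a unit quaternion [w, x, y, z].
In Python, from workcell import get_state, imaging, env, spotter gives the robot as it stands.
- The arm moves only by the tool play_rows, never from a script. Its argument "moves" is a list of rows, each an object with "claw": the finger opening in cm, from 0 to 8.54; "delta_pos": the shift along the tool's x, y, z in cm, a list of three; "twist": the turn about the tool's z in degrees. A call has 1 to 12 rows; each row is the pose to reach, as a shift and turn from the pose commanded when the call began, along the tool's axes at that moment; what a row does not reach only later rows make up. A row lasts 1/8 s, in which the tool goes at most 62.5 mm and 10.7 degrees, less where a joint would pass 70% of its speed; a pose out of reach is approached as far as the arm can. A call with a gripper value outside its range is refused whole. The fingers move at their own pace and stop on an object; "force" is the grip in N (left out, the last holds). Time passes only in rows, so rows that repeat a pose let the fingers close. It gives the time, the measured TCP pose, the force and the opening at its end, in the units of the state.
- get_state(): the state, without advancing time (a new reading comes with each control period).
- imaging.read_camera(name): name is "scene" or "side" or "wrist"; returns the picture (480x640x3 uint8, red, green, blue); there is no depth.
- imaging.camera_info(name): a dict with "fx", "fy", "cx", "cy" (pixels), "world_to_cam" (4x4, takes a point from world to camera coordinates). Camera axes: x right, y down, z forward; pixel columns grow to the right and rows downward; lengths in m; the calibration is good to about 2 mm. A picture is of the moment at which its call begins: read the wrist's pose just before it. camera_info takes no time and is no camera call; for the wrist camera it gives the pose at the moment of the call.
- env.hand_in(): hands the job in, once; it reports no verdict.
Trained networks look in the newest picture that a camera, given by its name, has taken for a name from the list of things; names that differ only in an ending like _2 or _b are one class to them, and where a whole thing is asked for, a point or a joint stands for the part that bears it (a point fixed in the world has none). Each returns a list of dicts, best first, with "conf" (0 to 1); they miss things now and then, are a little off and sometimes report something else, mostly with a low value. They report only what shows in the picture. A call takes as long as a camera call. They do not tell look-alikes from the thing itself.
- spotter.spot_in(camera, query): "extent" ([left, top, right, bottom] in pixels, round what is visible of it).
The state is a dict: "clock": time; "joint_pos": joint angles; "qvel": joint speeds; "tau": joint torques, N m; "tcp_pos": TCP position; "orientation": TCP orientation; "wrist_force": force on the tool from outside, world axes, zero at the start; "ft_torque": the same for the moment, N m; "finger_gap": finger opening in m.
Only numpy, scipy, OpenCV 4.12 (cv2) and the standard library are available. Lean on these libraries where they do the work, as an engineer would, in place of code of your own. Each camera call takes 0.05 s, during which the arm holds its last target. There are 200 camera calls.

## Working session

There is one attempt and no reset: what is moved stays moved. The work goes in short steps, Python scripts to look and compute and a tool call to move; the robot and the scene stay as the last step left them, time stands still between calls to the robot, and variables do not carry over. Pictures are saved under pics/ and viewed, about 8 in all and at most 12, crops included, and the job is handed in when it is done.

Besides the shell and the picture viewer there is one more tool, called after ">>>" as a command line: name --argument value ..., lists and objects as JSON in quotes. play_rows: Moves the arm, as the interface text tells. Its arguments: {"type":"object","properties":{"moves":{"type":"array"},"force":{"type":"number"}},"required":["moves"]}

```bash
mkdir -p pics; cat > h.py <<'E'
import numpy as np,cv2
from workcell import get_state, imaging, env, spotter
def cam(n):
    i=imaging.camera_info(n); return i, np.array(i["world_to_cam"])
def proj(n,P,c=None):
    i,T=c or cam(n); q=np.atleast_2d(P)@T[:3,:3].T+T[:3,3]
    return np.c_[i["fx"]*q[:,0]/q[:,2]+i["cx"], i["fy"]*q[:,1]/q[:,2]+i["cy"]]
def onz(n,uv,z,c=None):
    i,T=c or cam(n); R=T[:3,:3]; o=-R.T@T[:3,3]
    d=R.T@np.array([(uv[0]-i["cx"])/i["fx"],(uv[1]-i["cy"])/i["fy"],1]); return o+d*(z-o[2])/d[2]
def save(n,f):
    im=imaging.read_camera(n); cv2.imwrite("pics/"+f,im[:,:,::-1]); return im
E
python3 - <<'E'
from h import *
a=save("scene","s1.png");b=save("side","d1.png")
cv2.imwrite("pics/both.png",cv2.resize(np.vstack([a,b])[:,:,::-1],None,fx=.62,fy=.62))
for n in("scene","side"):
    i,T=cam(n);print(n,i["fx"],(-T[:3,:3].T@T[:3,3]).round(3),T[2,:3].round(2))
    for q in("key_a","centrifuge","lid_handle","nut","rack","jar","cap"):
        print(q,[(round(r["conf"],2),np.round(r["extent"]).astype(int).tolist()) for r in spotter.spot_in(n,q)][:4])
s=get_state();print(s)
E
```

```text
scene 620.4949578771601 [1.603 0.042 0.797] [-0.84  0.03 -0.54]
key_a [(0.85, [172, 232, 190, 265]), (0.81, [158, 214, 178, 246]), (0.8, [113, 231, 134, 266]), (0.68, [202, 236, 218, 273])]
centrifuge [(0.74, [280, 189, 392, 317])]
lid_handle [(0.6, [289, 187, 389, 264])]
nut []
rack [(0.59, [425, 254, 539, 328])]
jar [(0.63, [193, 301, 229, 357]), (0.23, [113, 229, 135, 264])]
cap [(0.65, [112, 317, 124, 325])]
side 447.7348776916983 [ 0.264 -0.611  0.675] [ 0.32  0.73 -0.61]
key_a [(0.96, [311, 361, 333, 406]), (0.88, [313, 328, 335, 369]), (0.88, [352, 338, 376, 380]), (0.8, [279, 406, 301, 441])]
centrifuge [(0.76, [246, 183, 363, 295])]
lid_handle [(0.87, [250, 182, 352, 246])]
nut []
rack [(0.6, [248, 161, 316, 189]), (0.29, [251, 184, 352, 242])]
jar [(0.68, [250, 162, 313, 187]), (0.67, [414, 270, 452, 325])]
cap [(0.53, [456, 388, 470, 401]), (0.41, [339, 429, 370, 479])]
{'clock': 0.8, 'joint_pos': array([-1.39580809e-01,  3.13151331e-01,  4.61140117e-02,  1.30359588e+00,
        2.07112729e-06,  1.43118702e+00]), 'qvel': array([-0.00039094, -0.00154175,  0.00047192,  0.0005141 ,  0.00062758,
       -0.00026002]), 'tau': array([-4.40003450e-04, -4.80390465e+01,  2.98793507e+01, -1.17005407e-04,
       -2.42764936e-04,  2.45659646e-05]), 'tcp_pos': array([ 5.75049580e-01, -4.93174638e-06,  2.31356638e-01]), 'orientation': array([6.45138509e-05, 7.07096704e-01, 7.07116854e-01, 4.99145346e-05]), 'wrist_force': array([0.23996042, 0.57732436, 0.84514086]), 'ft_torque': array([ 0.00386616,  0.02348199, -0.0113744 ]), 'finger_gap': 0.0854797650831812}
```

View pics/s1.png

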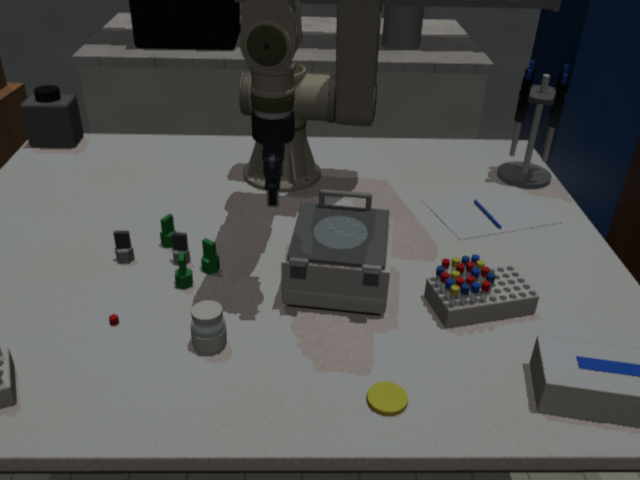

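View pics/d1.png

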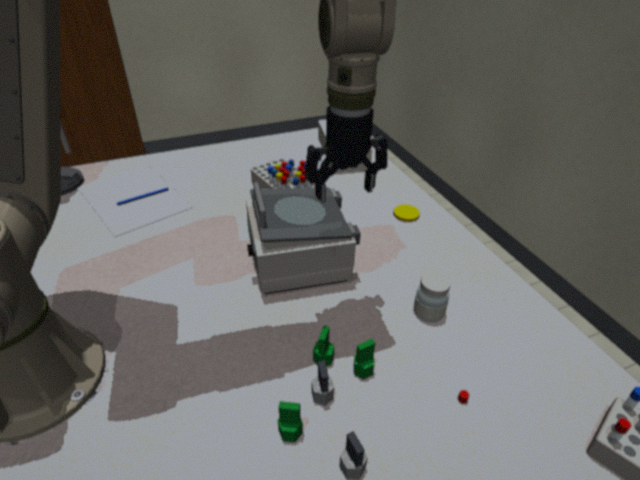

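The scene view shows the grey keys at (123,246) and (181,247), with green look-alikes at (168,231), (210,256) and (184,270). The centrifuge is at (338,255) with its handle towards the robot at (345,195). In the side view the grey keys are at (322,383) and (354,455).

```bash
python3 - <<'E'
import cv2,numpy as np
a=cv2.imread("pics/s1.png");b=cv2.imread("pics/d1.png")
def crop(im,x,y,w,h,k):
    c=cv2.resize(im[y:y+h,x:x+w],None,fx=k,fy=k,interpolation=cv2.INTER_CUBIC)
    c=np.clip(c*1.4,0,255).astype(np.uint8)
    for u in range(-(-x//10)*10,x+w,10): cv2.putText(c,str(u),((u-x)*k,8),0,.28,(0,0,255),1); c[10:14,(u-x)*k]=(0,0,255)
    for v in range(-(-y//10)*10,y+h,10): cv2.putText(c,str(v),(0,(v-y)*k+4),0,.28,(0,0,255),1); c[(v-y)*k,18:24]=(0,0,255)
    return c
c1=crop(a,270,180,130,140,3);c2=crop(b,235,175,130,125,3)
k1=crop(a,105,205,120,85,3);k2=crop(b,270,320,110,160,3)
W=np.zeros((600,800,3),np.uint8)
c1=cv2.resize(c1,(390,420))
c2=cv2.resize(c2,(390,375))
W[:420,:390]=c1[:600];W[:375,400:790]=c2
cv2.imwrite("pics/c1.png",W)
W=np.zeros((480,700,3),np.uint8);W[:255,:360]=k1;W[:480,365:695]=k2
cv2.imwrite("pics/k1.png",W)
E
```

```text
(no output)
```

View pics/c1.png

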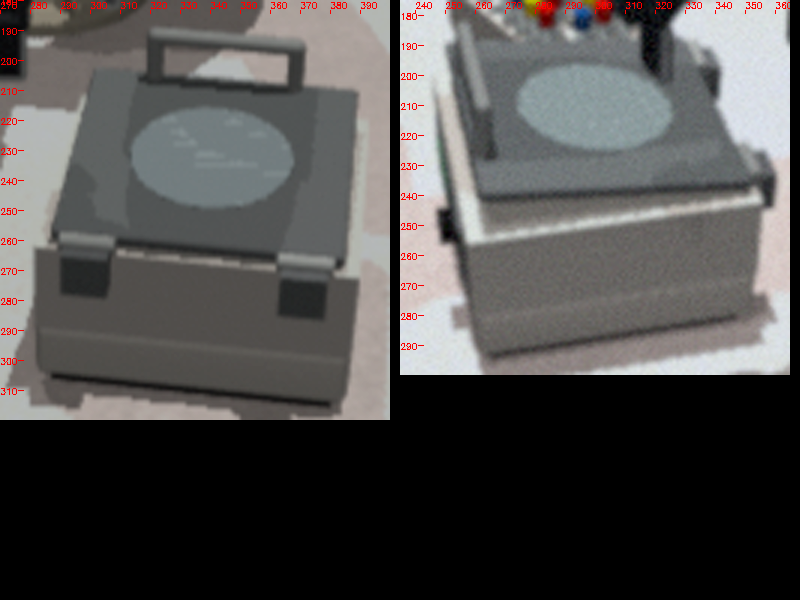

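View pics/k1.png

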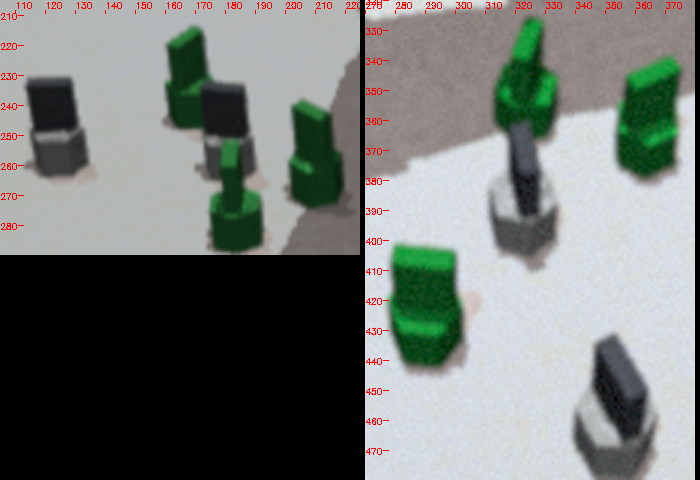

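```bash
cat > fit.py <<'E'
from h import *
from scipy.optimize import least_squares
S=lambda x,y:(270+x/3,180+y/3); D=lambda x,y:(235+(x-400)/3,175+y/3)
def B(x,y,z): return lambda t:(x,y,z)
def L(r,y,h): return lambda t:(.1-r*np.cos(t)+h*np.sin(t), y, .122+r*np.sin(t)+h*np.cos(t))
pts=[("scene",S(50,375),B(.1,-.105,0)),("scene",S(332,405),B(.1,.105,0)),("scene",S(35,248),B(.1,-.105,.115)),("scene",S(358,280),B(.1,.105,.115)),
("scene",S(92,70),L(.19,-.095,.005)),("scene",S(357,92),L(.19,.095,.005)),("scene",S(152,30),L(.183,-.05,.046)),("scene",S(304,42),L(.183,.05,.046)),
("side",D(470,243),B(-.1,-.105,.115)),("side",D(763,200),B(.1,-.105,.115)),("side",D(487,355),B(-.1,-.105,0)),("side",D(738,318),B(.1,-.105,0)),
("side",D(485,195),L(.19,-.095,0)),("side",D(483,110),L(.183,-.05,.046)),("side",D(458,40),L(.183,.05,.046))]
C={n:cam(n) for n in("scene","side")}
def res(p,full=False):
    x,y,w,t=p;c,s=np.cos(w),np.sin(w);o=[]
    for n,uv,f in pts:
        a,b,z=f(t);q=proj(n,[x+c*a-s*b,y+s*a+c*b,z],C[n])[0];o.append(q-uv)
    return np.array(o) if full else np.ravel(o)
if __name__=="__main__":
    r=least_squares(res,[.65,-.0,0,.1],loss="soft_l1");print(r.x.round(4),np.degrees(r.x[2:]));print(res(r.x,True).round(1).tolist())
    K=lambda x,y:(105+x/3,205+y/3);M=lambda x,y:(270+(x-365)/3,320+y/3)
    for nm,sc,sd,e in(("k1",(51,80),(621,365),((604,338),(638,391))),("k2",(225,85),(524,147),((520,125),(530,168)))):
        print(nm,onz("scene",K(*sc),.074,C["scene"]).round(4),onz("side",M(*sd),.074,C["side"]).round(4))
        d=[onz("side",M(*q),.074,C["side"]) for q in e];d=d[1]-d[0];print(d.round(3),np.degrees(np.arctan2(d[1],d[0])))
    for uv in((210,256),(168,231),(184,270)): print("green tab~",onz("scene",uv,.05).round(3))
    print("jar",onz("scene",(208,310),.085).round(3),"cap",onz("scene",(114,317),.018).round(3),"rack",onz("scene",(480,280),.05).round(3))
    c=cam("wrist");print("wristcam",(-c[1][:3,:3].T@c[1][:3,3]).round(3),c[1][2,:3].round(2))
E
python3 fit.py
```

```text
[ 0.5287  0.135  -0.1402  0.07  ] [-8.03090373  4.01262382]
[[-4.4, 3.1], [5.1, 3.0], [0.5, -1.2], [1.7, -2.1], [0.3, 0.0], [-0.1, -0.2], [1.0, 0.6], [-2.3, 0.3], [-0.2, 0.2], [0.5, -0.2], [-2.0, 5.1], [5.5, 1.9], [-1.2, 4.1], [-0.3, -0.5], [1.0, -3.1]]
k1 [ 0.4447 -0.3358  0.074 ] [ 0.4391 -0.3392  0.074 ]
[ 0.003 -0.029  0.   ] -83.0266595429452
k2 [ 0.449  -0.2094  0.074 ] [ 0.4437 -0.2129  0.074 ]
[-0.006 -0.027  0.   ] -101.65511747270415
green tab~ [ 0.501 -0.14   0.05 ]
green tab~ [ 0.401 -0.246  0.05 ]
green tab~ [ 0.553 -0.187  0.05 ]
jar [ 0.725 -0.114  0.085] cap [ 0.666 -0.306  0.018] rack [0.579 0.423 0.05 ]
wristcam [0.576 0.071 0.374] [-0.   -0.28 -0.96]
```

```bash
sed -i 's/^C={n/pts=[p for i,p in enumerate(pts) if i not in (0,1,10,11)]\nC={n/' fit.py; cat >> fit.py <<'E'
    x,y,w,t=r.x;c,s=np.cos(w),np.sin(w);a,b,z=L(.183,0,.04)(t);print("handle",x+c*a-s*b,y+s*a+c*b,z)
E
python3 fit.py | sed -n '1,2p;$p'
```

```text
[ 0.5294  0.1343 -0.1449  0.0716] [-8.30235299  4.09991333]
[[-0.1, -1.1], [1.2, -1.7], [0.2, -0.0], [-0.2, -0.0], [0.9, 0.6], [-2.5, 0.4], [-0.0, 0.3], [0.8, 0.1], [-1.0, 4.0], [0.0, -0.6], [1.5, -3.2]]
handle 0.4505363906530768 0.1458213398548084 0.1749813918469837
```

>>> play_rows --moves '[{"claw":5,"delta_pos":[5,-4,-3],"twist":3},{"claw":5,"delta_pos":[10,-8,-3],"twist":6},{"claw":5,"delta_pos":[14.6,-12.4,-3],"twist":8.3},{"claw":5,"delta_pos":[14.6,-12.4,-3],"twist":8.3},{"claw":5,"delta_pos":[14.6,-12.4,-3],"twist":8.3}]'

```text
clock: 1.42
tcp_pos: [0.4511, 0.1464, 0.2617]
orientation: [0.001, 0.756, 0.655, 0.0]
wrist_force: [0.3, -0.4, 0.6]
finger_gap: 0.0503
```

```bash
python3 - <<'E'
from h import *
c=cam("wrist");im=save("wrist","w1.png")
s=get_state();print(s["tcp_pos"],s["orientation"])
# predicted bar corners
h=np.array([.4505,.1458,0]);w=-.1449;d=np.array([-np.sin(w),np.cos(w),0])
for y in(-.05,.05):print(proj("wrist",h+d*y+[0,0,.181],c))
import pickle;pickle.dump(c,open("cw1.pkl","wb"))
E
```

```text
[0.45173808 0.14578824 0.26153578] [5.19324814e-04 7.56268897e-01 6.54260594e-01 4.00587960e-04]
[[314.7359302  316.54522277]]
[[314.70763375 158.37392084]]
```

View pics/w1.png

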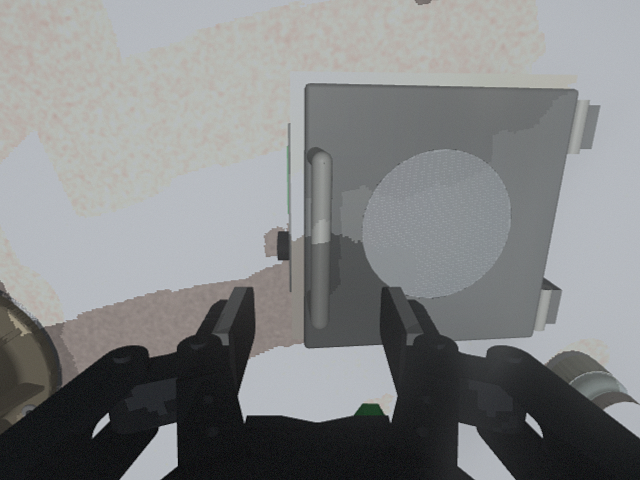

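The wrist view shows a round bar from (320,150) to (320,328), parallel to the tool's x. The lid's free edge runs from (305,84) to (305,347), and the jaws are square to the bar.

```bash
python3 - <<'E'
import pickle,fit
from h import *
from fit import *
C["wrist"]=pickle.load(open("cw1.pkl","rb"))
fit.pts=[p for p in pts if p[2](0)[1]!=.05 and not(abs(abs(p[2](0)[1])-.05)<1e-6)]
fit.pts+=[("wrist",(305,84),L(.19,.095,.005)),("wrist",(305,347),L(.19,-.095,.005)),("wrist",(320.5,150),L(.183,.056,.04)),("wrist",(320.5,328),L(.183,-.056,.04)),("wrist",(577,90),L(0,.095,.005))]
r=least_squares(res,[.53,.13,-.14,.1],loss="soft_l1");print(r.x.round(4),np.degrees(r.x[2:]));print(res(r.x,True).round(1).tolist())
x,y,w,t=r.x;c,s=np.cos(w),np.sin(w);a,b,z=L(.183,0,.04)(t);print("handle",x+c*a-s*b,y+s*a+c*b,z)
st=get_state();tp=st["tcp_pos"]
d=np.array([x+c*a,y+s*a,z])-tp; print("in cf frame dx,dy,dz",c*d[0]+s*d[1],-s*d[0]+c*d[1],d[2])
h0=np.array(L(.183,0,.04)(t))
for k in np.linspace(t,1.745,12): print(np.round(k,3),((np.array(L(.183,0,.04)(k))-h0)*100).round(2))
E
```

```text
[ 0.5309  0.1316 -0.1513  0.0925] [-8.66700132  5.29713756]
[[-1.8, -0.9], [-0.5, -1.1], [-0.8, -1.3], [-1.0, -1.0], [0.8, 0.8], [1.9, 1.0], [-0.2, 2.9], [-0.4, -1.1], [-0.1, 1.2], [0.3, 0.8], [-1.5, -2.2], [10.1, -2.3]]
handle 0.4533175904497037 0.14343622048563046 0.17872388655158292
in cf frame dx,dy,dz 0.0019159056826764847 -0.0020871391686153734 -0.08281189288177346
0.092 [0. 0. 0.]
0.243 [1.05 0.   2.61]
0.393 [2.48 0.   5.03]
0.543 [4.25 0.   7.21]
0.693 [6.33 0.   9.1 ]
0.844 [ 8.68  0.   10.66]
0.994 [11.22  0.   11.85]
1.144 [13.92  0.   12.64]
1.294 [16.71  0.   13.02]
1.445 [19.52  0.   12.99]
1.595 [22.29  0.   12.53]
1.745 [24.96  0.   11.66]
```

>>> play_rows --moves '[{"claw":5,"delta_pos":[0,0.2,4],"twist":0.3},{"claw":5,"delta_pos":[0,0.2,8],"twist":0.3},{"claw":5,"delta_pos":[0,0.2,10.2],"twist":0.3},{"claw":4,"delta_pos":[0,0.2,10.2],"twist":0.3},{"claw":0.8,"delta_pos":[0,0.2,10.2],"twist":0.3},{"claw":0.8,"delta_pos":[0,0.2,10.2],"twist":0.3},{"claw":0.8,"delta_pos":[0,0.2,10.2],"twist":0.3},{"claw":0.8,"delta_pos":[0,0.2,10.2],"twist":0.3}]' --force 30

```text
clock: 2.48
tcp_pos: [0.4529, 0.1456, 0.16]
orientation: [0.0, 0.758, 0.652, 0.0]
wrist_force: [-3.6, -1.6, 2.8]
finger_gap: 0.0107
```

>>> play_rows --moves '[{"claw":0.8,"delta_pos":[0,0.49,-1.33],"twist":0},{"claw":0.8,"delta_pos":[0,1.05,-2.61],"twist":0},{"claw":0.8,"delta_pos":[0,1.73,-3.84],"twist":0},{"claw":0.8,"delta_pos":[0,2.48,-5.03],"twist":0},{"claw":0.8,"delta_pos":[0,3.33,-6.15],"twist":0},{"claw":0.8,"delta_pos":[0,4.25,-7.21],"twist":0},{"claw":0.8,"delta_pos":[0,5.26,-8.2],"twist":0},{"claw":0.8,"delta_pos":[0,6.33,-9.1],"twist":0},{"claw":0.8,"delta_pos":[0,7.48,-9.92],"twist":0},{"claw":0.8,"delta_pos":[0,8.68,-10.66],"twist":0},{"claw":0.8,"delta_pos":[0,8.68,-10.66],"twist":0}]'

```text
clock: 3.85
tcp_pos: [0.5391, 0.1322, 0.2692]
orientation: [0.001, 0.758, 0.652, 0.0]
wrist_force: [-8.8, -3.3, 9.1]
finger_gap: 0.0106
```

>>> play_rows --moves '[{"claw":0.8,"delta_pos":[0,1.26,-0.64],"twist":0},{"claw":0.8,"delta_pos":[0,2.54,-1.19],"twist":0},{"claw":0.8,"delta_pos":[0,3.88,-1.63],"twist":0},{"claw":0.8,"delta_pos":[0,5.24,-1.98],"twist":0},{"claw":0.8,"delta_pos":[0,6.63,-2.21],"twist":0},{"claw":0.8,"delta_pos":[0,8.03,-2.36],"twist":0},{"claw":0.8,"delta_pos":[0,9.44,-2.39],"twist":0},{"claw":0.8,"delta_pos":[0,10.84,-2.33],"twist":0},{"claw":0.8,"delta_pos":[0,12.24,-2.14],"twist":0},{"claw":0.8,"delta_pos":[0,13.61,-1.87],"twist":0},{"claw":0.8,"delta_pos":[0,14.96,-1.48],"twist":0},{"claw":0.8,"delta_pos":[0,16.28,-1.0],"twist":0}]'

```text
clock: 5.35
tcp_pos: [0.7009, 0.1077, 0.2787]
orientation: [0.001, 0.758, 0.652, 0.001]
wrist_force: [-5.3, -1.9, 2.7]
finger_gap: 0.011
```

Now open the fingers a little, rise clear and look.

>>> play_rows --moves '[{"claw":2.4,"delta_pos":[0,0,0],"twist":0},{"claw":2.4,"delta_pos":[0,0,0],"twist":0},{"claw":2.4,"delta_pos":[0,0,0],"twist":0},{"claw":2.4,"delta_pos":[0,0,-3],"twist":0},{"claw":2.4,"delta_pos":[0,0,-6],"twist":0},{"claw":2.4,"delta_pos":[0,0,-8],"twist":0},{"claw":2.4,"delta_pos":[0,0,-8],"twist":0},{"claw":2.4,"delta_pos":[0,0,-8],"twist":0}]'

```text
clock: 6.35
tcp_pos: [0.6998, 0.1085, 0.3551]
orientation: [-0.0, 0.758, 0.652, -0.0]
wrist_force: [1.3, 1.0, -1.1]
finger_gap: 0.0238
```

```bash
python3 - <<'E'
from h import *
a=save("scene","s2.png");b=save("side","d2.png")
W=np.zeros((480,800,3),np.uint8)
def cr(im,x,y,w,h,k): return cv2.resize(im[y:y+h,x:x+w,::-1],None,fx=k,fy=k,interpolation=cv2.INTER_CUBIC)
W[:480,:395]=cr(b,235,140,158,192,2.5);W[:480,400:795]=cr(a,265,140,158,192,2.5)
cv2.imwrite("pics/lid.png",np.clip(W*1.3,0,255).astype(np.uint8))
# predicted lid outlines
x,y,w=.5309,.1316,-.1513;c,s=np.cos(w),np.sin(w)
for t in(1.6,1.745,1.9):
    P=[]
    for yy in(-.095,.095):
        p=(.1-.19*np.cos(t),.122+.19*np.sin(t));P.append([x+c*p[0]-s*yy,y+s*p[0]+c*yy,p[1]])
    p2=proj("side",P);p1=proj("scene",P);print(t,((p2-[235,140])*2.5).round().tolist(),((p1-[265,140])*2.5+[400,0]).round().tolist())
E
```

```text
1.6 [[329.0, 29.0], [257.0, -72.0]] [[449.0, 79.0], [720.0, 101.0]]
1.745 [[365.0, 29.0], [288.0, -71.0]] [[442.0, 100.0], [719.0, 123.0]]
1.9 [[401.0, 35.0], [319.0, -66.0]] [[434.0, 129.0], [717.0, 153.0]]
```

View pics/lid.png

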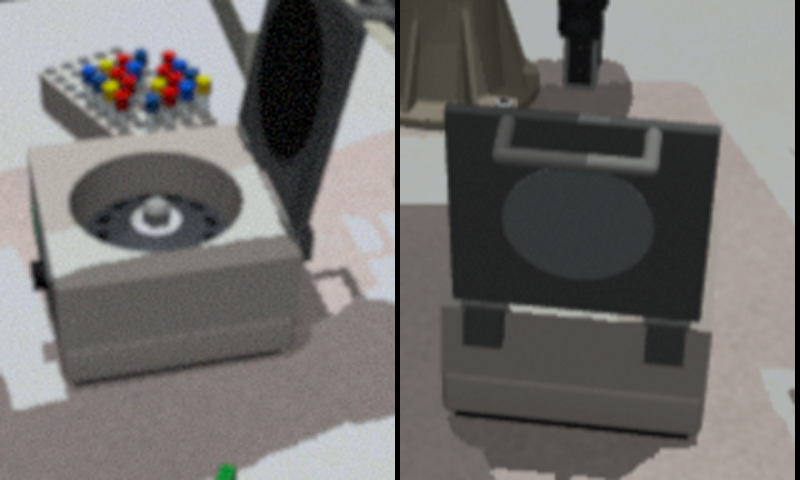

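The side crop puts the lid's corner at (363,30), where the model predicts 1.745 rad, so the lid stands at about 100°. The nut shows at side pixel (298,223). Next I look at it from above.

>>> play_rows --moves '[{"claw":8,"delta_pos":[0.8,-5,-1],"twist":0},{"claw":8,"delta_pos":[0.8,-10,-1],"twist":0},{"claw":8,"delta_pos":[0.8,-15,0],"twist":0},{"claw":8,"delta_pos":[0.8,-17,4],"twist":0},{"claw":8,"delta_pos":[0.8,-17,8],"twist":0},{"claw":8,"delta_pos":[0.8,-17,10.5],"twist":0},{"claw":8,"delta_pos":[0.8,-17,10.5],"twist":0},{"claw":8,"delta_pos":[0.8,-17,10.5],"twist":0}]'

```text
clock: 7.45
tcp_pos: [0.5331, 0.1417, 0.2516]
orientation: [0.0, 0.758, 0.652, 0.0]
wrist_force: [-1.0, -0.1, 0.0]
finger_gap: 0.0801
```

```bash
python3 - <<'E'
from h import *
import pickle
c=cam("wrist");im=save("wrist","w2.png");pickle.dump(c,open("cw2.pkl","wb"))
s=get_state();print(s["tcp_pos"])
q=proj("wrist",[.5309,.1316,.110],c)[0];print(q, proj("side",[.5309,.1316,.110])[0])
u,v=q.astype(int);k=im[max(v-75,0):v+75,u-100:u+100,::-1]
cv2.imwrite("pics/nut.png",np.clip(cv2.resize(k,None,fx=4,fy=4,interpolation=cv2.INTER_CUBIC)*1.5,0,255).astype(np.uint8));print(u-100,v-75)
E
```

```text
[0.53350248 0.14174946 0.2520487 ]
[315.03995628 229.99151493] [298.91041217 221.39835024]
215 154
```

View pics/nut.png

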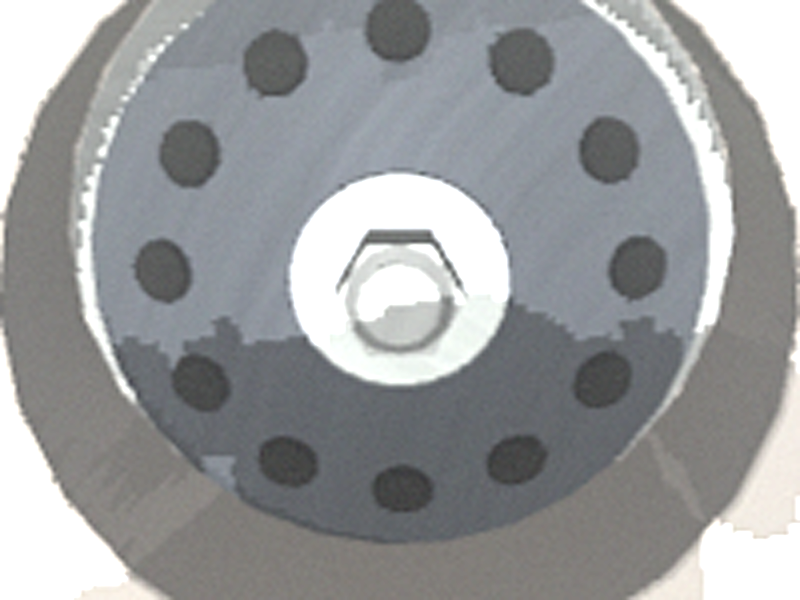

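The nut's tapered tip is centred at wrist pixel (315,229), matching the prediction of (315,230). One hex edge is level in the image, so the flats face along tool x and the jaw axis must be turned 30° (mod 60) from here. Next, the keys.

>>> play_rows --moves '[{"claw":8,"delta_pos":[-3,0,-5],"twist":0},{"claw":8,"delta_pos":[-9,-0.6,-5],"twist":-2},{"claw":8,"delta_pos":[-15,-1,-5],"twist":-4},{"claw":8,"delta_pos":[-21,-1.4,-5],"twist":-6},{"claw":8,"delta_pos":[-27,-1.8,-5],"twist":-8.6},{"claw":8,"delta_pos":[-33,-2.2,-5],"twist":-8.6},{"claw":8,"delta_pos":[-39,-2.6,-5],"twist":-8.6},{"claw":8,"delta_pos":[-42.4,-2.6,-5],"twist":-8.6},{"claw":8,"delta_pos":[-42.4,-2.6,-5],"twist":-8.6},{"claw":8,"delta_pos":[-42.4,-2.6,-5],"twist":-8.6},{"claw":8,"delta_pos":[-42.4,-2.6,-5],"twist":-8.6}]'

```text
clock: 8.88
tcp_pos: [0.4442, -0.2727, 0.3015]
orientation: [0.0, 0.707, 0.708, 0.0]
wrist_force: [0.2, 0.5, -0.8]
finger_gap: 0.0798
```

```bash
python3 - <<'E'
from h import *
import pickle
c=cam("wrist");im=save("wrist","w3.png");pickle.dump(c,open("cw3.pkl","wb"))
s=get_state();print(s["tcp_pos"],s["orientation"])
for p in([.442,-.337,.074],[.446,-.211,.074]): print(proj("wrist",p,c)[0])
k=im[60:330,170:530,::-1]
cv2.imwrite("pics/keys.png",np.clip(cv2.resize(k,None,fx=2,fy=2,interpolation=cv2.INTER_CUBIC)*1.4,0,255).astype(np.uint8))
E
```

```text
[ 0.44419756 -0.27259351  0.30139621] [3.38405989e-04 7.06486837e-01 7.07726095e-01 9.35426737e-05]
[314.086484   257.76619747]
[318.29286634 129.12255288]
```

View pics/keys.png

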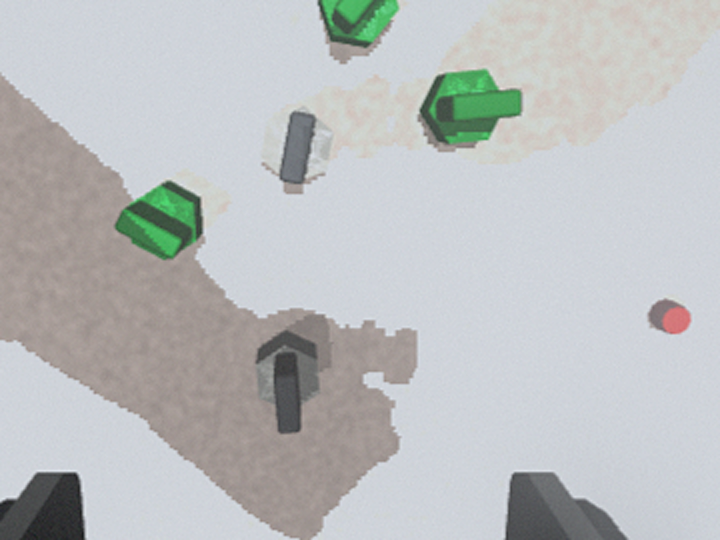

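The crop shows key 2 (tab top centre at pixel (319,134), tilted clockwise from vertical) and key 1 (tab top centre at (314,261)). The greens stand at (252,172), (350,63) and (405,113), and the cap at (507,220).

```bash
python3 - <<'E'
from h import *
import pickle
c=pickle.load(open("cw3.pkl","rb"));f=lambda x,y:onz("wrist",(170+x/2,60+y/2),.074,c)
for n,q,e in(("k1",(288,403),((287,376),(289.5,431))),("k2",(298,147.5),((304,113.5),(292.5,181.5)))):
    d=f(*e[0])-f(*e[1]);print(n,f(*q).round(4),np.linalg.norm(d).round(4),np.degrees(np.arctan2(d[1],d[0])).round(1),"y; thin",(np.degrees(np.arctan2(d[1],d[0]))-90).round(1))
E
```

```text
k1 [ 0.4419 -0.341   0.074 ] 0.0298 92.4 y; thin 2.4
k2 [ 0.4467 -0.2151  0.074 ] 0.0309 80.3 y; thin -9.7
```

>>> play_rows --moves '[{"claw":4.5,"delta_pos":[-5,-0.2,3],"twist":-3.5},{"claw":4.5,"delta_pos":[-6.7,-0.2,8],"twist":-3.5},{"claw":4.5,"delta_pos":[-6.7,-0.2,14],"twist":-3.5},{"claw":4.5,"delta_pos":[-6.7,-0.2,20],"twist":-3.5},{"claw":4.5,"delta_pos":[-6.7,-0.2,24],"twist":-3.5},{"claw":4.5,"delta_pos":[-6.7,-0.2,26.4],"twist":-3.5},{"claw":4.5,"delta_pos":[-6.7,-0.2,26.4],"twist":-3.5},{"claw":0.5,"delta_pos":[-6.7,-0.2,26.4],"twist":-3.5},{"claw":0.5,"delta_pos":[-6.7,-0.2,26.4],"twist":-3.5},{"claw":0.5,"delta_pos":[-6.7,-0.2,26.4],"twist":-3.5},{"claw":0.5,"delta_pos":[-6.7,-0.2,26.4],"twist":-3.5},{"claw":0.5,"delta_pos":[-6.7,-0.2,26.4],"twist":-3.5}]' --force 40

```text
clock: 10.42
tcp_pos: [0.4427, -0.3413, 0.0383]
orientation: [0.001, 0.685, 0.728, 0.0]
wrist_force: [-0.4, 0.9, 5.9]
finger_gap: 0.0118
```

```bash
python3 - <<'E'
from h import *
s=get_state();print(s["tcp_pos"],s["orientation"],s["wrist_force"],s["finger_gap"])
E
```

```text
[ 0.44265129 -0.34134372  0.03825464] [1.29953197e-03 6.85183752e-01 7.28369081e-01 1.39291813e-04] [-0.35241294  0.87358433  5.94306034] 0.011845712995156021
```

>>> play_rows --moves '[{"claw":0.5,"delta_pos":[0,0,-5],"twist":0},{"claw":0.5,"delta_pos":[0,0,-10],"twist":0},{"claw":0.5,"delta_pos":[2,0.5,-15],"twist":0},{"claw":0.5,"delta_pos":[8,2,-16],"twist":-2},{"claw":0.5,"delta_pos":[14,3.5,-16],"twist":-5},{"claw":0.5,"delta_pos":[20,5,-16],"twist":-8},{"claw":0.5,"delta_pos":[26,6.5,-16],"twist":-11},{"claw":0.5,"delta_pos":[32,8,-16],"twist":-14},{"claw":0.5,"delta_pos":[38,9.5,-16],"twist":-16},{"claw":0.5,"delta_pos":[43,10.8,-16],"twist":-17.9},{"claw":0.5,"delta_pos":[46.7,11.7,-16],"twist":-17.9},{"claw":0.5,"delta_pos":[46.7,11.7,-15],"twist":-17.9}]'

```text
clock: 11.92
tcp_pos: [0.5306, 0.1351, 0.1871]
orientation: [0.001, 0.562, 0.827, 0.001]
wrist_force: [-0.5, -0.8, -1.2]
finger_gap: 0.0116
```

```bash
python3 - <<'E'
from h import *
s=get_state();print(s["tcp_pos"],s["orientation"],s["wrist_force"],s["finger_gap"])
t=s["tcp_pos"];b=save("side","d3.png");c=cam("side")
for z in(.037,-.0383): print(proj("side",[t[0],t[1],t[2]+z],c)[0])
u,v=proj("side",t,c)[0].astype(int);k=b[v-70:v+80,u-90:u+90,::-1];print(u-90,v-70)
cv2.imwrite("pics/hold.png",np.clip(cv2.resize(k,None,fx=4,fy=4,interpolation=cv2.INTER_CUBIC)*1.4,0,255).astype(np.uint8))
E
```

```text
[0.53056616 0.13508684 0.18708615] [5.01044074e-04 5.61803704e-01 8.27270229e-01 5.61414877e-04] [-0.47200556 -0.8409854  -1.23751312] 0.01158364222376955
[297.38437908 174.43685226]
[297.94098035 205.63405428]
207 120
```

View pics/hold.png

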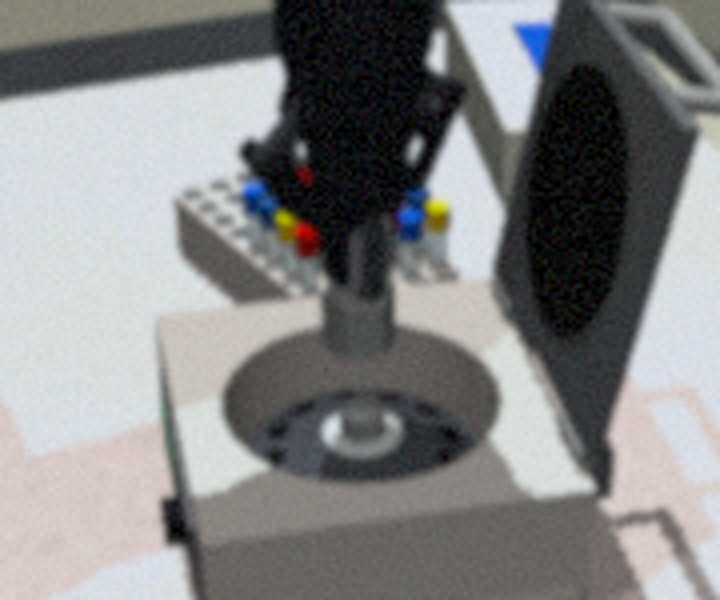

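Held upright: the mouth is at crop (360,345), straight above the nut at (362,412).

>>> play_rows --moves '[{"claw":0.5,"delta_pos":[0,0,2],"twist":0},{"claw":0.5,"delta_pos":[0,0,2],"twist":0},{"claw":0.5,"delta_pos":[0,0,2],"twist":0},{"claw":0.5,"delta_pos":[0,0,2],"twist":0}]'

```text
clock: 12.48
tcp_pos: [0.5306, 0.1321, 0.1677]
orientation: [0.001, 0.564, 0.826, 0.0]
wrist_force: [0.3, 0.2, -1.0]
finger_gap: 0.0115
```

```bash
python3 - <<'E'
from h import *
s=get_state();q=s["orientation"];t=s["tcp_pos"]
a=2*np.arctan2(q[2],q[1])-np.pi/2;print(t,np.degrees(a),s["wrist_force"])
d=np.array([.5309,.1316])-t[:2];print("tool x,y cm",(100*np.array([-np.sin(a)*d[0]+np.cos(a)*d[1],np.cos(a)*d[0]+np.sin(a)*d[1]])).round(2))
E
```

```text
[0.53055737 0.13212417 0.16772906] 21.34967425604117 [ 0.33682476  0.16594405 -0.95045849]
tool x,y cm [-0.06  0.01]
```

>>> play_rows --moves '[{"claw":0.5,"delta_pos":[0,0,1],"twist":0},{"claw":0.5,"delta_pos":[0,0,1.7],"twist":0},{"claw":0.5,"delta_pos":[0,0,2.1],"twist":0},{"claw":0.5,"delta_pos":[0,0,2.4],"twist":0},{"claw":0.5,"delta_pos":[0,0,2.4],"twist":0}]'

```text
clock: 13.1
tcp_pos: [0.5304, 0.1323, 0.1456]
orientation: [0.001, 0.564, 0.826, 0.0]
wrist_force: [-5.5, -1.9, 16.9]
finger_gap: 0.0117
```

>>> play_rows --moves '[{"claw":0.5,"delta_pos":[0,0,-0.4],"twist":0},{"claw":0.5,"delta_pos":[0,-0.15,-0.2],"twist":0},{"claw":0.5,"delta_pos":[0,-0.15,0.2],"twist":0},{"claw":0.5,"delta_pos":[0,-0.15,0.2],"twist":5},{"claw":0.5,"delta_pos":[0,-0.15,0.2],"twist":-5},{"claw":0.5,"delta_pos":[0,-0.15,0.2],"twist":0},{"claw":0.5,"delta_pos":[0,-0.15,0.2],"twist":0}]'

```text
clock: 13.98
tcp_pos: [0.5304, 0.1321, 0.1453]
orientation: [0.003, 0.564, 0.826, 0.002]
wrist_force: [-6.1, -1.4, 26.9]
finger_gap: 0.0115
```

```bash
python3 - <<'E'
from h import *
s=get_state();print(s["tcp_pos"],s["wrist_force"],s["ft_torque"])
E
```

```text
[0.53044355 0.1321096  0.14525375] [-6.06192913 -1.39195567 26.90729126] [-0.48876775  1.54758032  0.04246223]
```

It stops dead at TCP z 0.1453 under 27 N, centred and with no sideways play, about 16 mm short. So this key has the small bore, and I return it to its old place.

>>> play_rows --moves '[{"claw":0.5,"delta_pos":[0,0.1,-2.5],"twist":0},{"claw":0.5,"delta_pos":[0,0,-6.5],"twist":0},{"claw":0.5,"delta_pos":[-4.8,-3,-6.5],"twist":2},{"claw":0.5,"delta_pos":[-9.7,-6,-6.5],"twist":4},{"claw":0.5,"delta_pos":[-14.6,-9,-6.5],"twist":6},{"claw":0.5,"delta_pos":[-19.4,-12,-6.5],"twist":9},{"claw":0.5,"delta_pos":[-24.3,-15,-6.5],"twist":12},{"claw":0.5,"delta_pos":[-29.1,-18,-6.5],"twist":15},{"claw":0.5,"delta_pos":[-34,-21,-6.5],"twist":17.9},{"claw":0.5,"delta_pos":[-38.8,-24,-5],"twist":17.9},{"claw":0.5,"delta_pos":[-40.8,-25.2,0],"twist":17.9},{"claw":0.5,"delta_pos":[-40.8,-25.2,5],"twist":17.9}]'

```text
clock: 15.48
tcp_pos: [0.4426, -0.3422, 0.0891]
orientation: [0.001, 0.686, 0.727, 0.0]
wrist_force: [-0.6, 0.3, -2.0]
finger_gap: 0.0114
```

>>> play_rows --moves '[{"claw":0.5,"delta_pos":[0,0,0],"twist":0},{"claw":0.5,"delta_pos":[0,0,0],"twist":0},{"claw":0.5,"delta_pos":[0,0,0],"twist":0}]'

```text
clock: 15.85
tcp_pos: [0.4445, -0.3407, 0.0934]
orientation: [0.002, 0.685, 0.729, -0.0]
wrist_force: [-0.1, -0.0, -1.5]
finger_gap: 0.0116
```

>>> play_rows --moves '[{"claw":0.5,"delta_pos":[0,0,3],"twist":0},{"claw":0.5,"delta_pos":[0,0,4.8],"twist":0},{"claw":0.5,"delta_pos":[0,0,5.3],"twist":0},{"claw":0.5,"delta_pos":[0,0,5.5],"twist":0},{"claw":0.5,"delta_pos":[0,0,5.5],"twist":0}]'

```text
clock: 16.48
tcp_pos: [0.4437, -0.3401, 0.0382]
orientation: [0.001, 0.685, 0.729, 0.0]
wrist_force: [-1.4, 3.2, 5.0]
finger_gap: 0.0111
```

>>> play_rows --moves '[{"claw":2,"delta_pos":[0,0,0],"twist":0},{"claw":4,"delta_pos":[0,0,0],"twist":0},{"claw":4,"delta_pos":[0,0,0],"twist":0},{"claw":4,"delta_pos":[0,0,-3],"twist":0},{"claw":4,"delta_pos":[0,0,-8],"twist":0},{"claw":4,"delta_pos":[3,0.3,-12],"twist":3},{"claw":4,"delta_pos":[8,0.7,-12],"twist":8},{"claw":4,"delta_pos":[12.6,1,-12],"twist":13.5},{"claw":4,"delta_pos":[12.6,1,-12],"twist":13.5},{"claw":4,"delta_pos":[12.6,1,-12],"twist":13.5},{"claw":4,"delta_pos":[12.6,1,-12],"twist":13.5}]'

```text
clock: 17.85
tcp_pos: [0.4455, -0.2145, 0.1558]
orientation: [0.0, 0.766, 0.642, -0.0]
wrist_force: [-0.5, 0.4, 0.8]
finger_gap: 0.0401
```

```bash
python3 - <<'E'
from h import *
s=get_state();print(s["tcp_pos"],s["orientation"])
b=save("side","d4.png");a=save("scene","s4.png")
for n in("scene","side"): print([(round(r["conf"],2),np.round(r["extent"]).astype(int).tolist()) for r in spotter.spot_in(n,"key_a")])
W=np.zeros((480,740,3),np.uint8)
W[:, :380]=cv2.resize(b[300:480,255:397,::-1],(380,480));W[:300,385:735]=cv2.resize(a[195:290,100:211,::-1],(350,300))
cv2.imwrite("pics/k4.png",np.clip(W*1.4,0,255).astype(np.uint8))
E
```

```text
[ 0.44547162 -0.21451212  0.15584534] [ 2.61945069e-04  7.66323214e-01  6.42455183e-01 -1.12764073e-05]
[(0.79, [116, 230, 134, 265]), (0.79, [201, 235, 218, 276]), (0.7, [160, 214, 177, 248]), (0.65, [175, 252, 189, 287]), (0.58, [173, 232, 189, 265])]
[(0.97, [351, 340, 375, 382]), (0.94, [342, 430, 371, 478]), (0.66, [279, 402, 305, 444]), (0.57, [310, 327, 337, 372]), (0.56, [312, 360, 332, 404])]
```

View pics/k4.png

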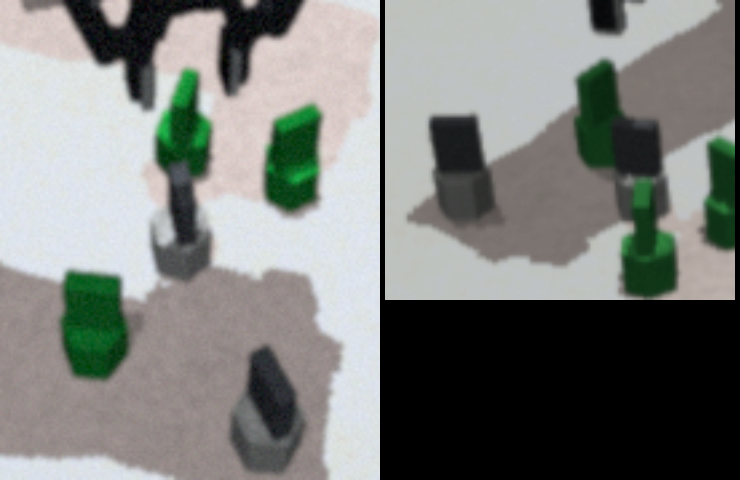

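Key 1 stands upright at its old place, at side pixel (356,455). Now for key 2.

>>> play_rows --moves '[{"claw":3.4,"delta_pos":[0,0,4],"twist":0},{"claw":3.4,"delta_pos":[0,0,8],"twist":0},{"claw":3.4,"delta_pos":[0,0,10.5],"twist":0},{"claw":3.4,"delta_pos":[0,0,11.8],"twist":0},{"claw":3.4,"delta_pos":[0,0,11.8],"twist":0},{"claw":0.5,"delta_pos":[0,0,11.8],"twist":0},{"claw":0.5,"delta_pos":[0,0,11.8],"twist":0},{"claw":0.5,"delta_pos":[0,0,11.8],"twist":0},{"claw":0.5,"delta_pos":[0,0,11.8],"twist":0},{"claw":0.5,"delta_pos":[0,0,11.8],"twist":0}]' --force 50

```text
clock: 19.3
tcp_pos: [0.446, -0.214, 0.0389]
orientation: [0.001, 0.766, 0.643, 0.0]
wrist_force: [-0.3, -0.9, 6.1]
finger_gap: 0.0116
```

```bash
python3 - <<'E'
from h import *
s=get_state();q=s["orientation"];t=s["tcp_pos"]
a=2*np.arctan2(q[2],q[1])-np.pi/2;print(t,np.degrees(a),s["wrist_force"],s["finger_gap"])
d=np.array([.5306,.1318])-t[:2];print("tool x,y cm",(100*np.array([-np.sin(a)*d[0]+np.cos(a)*d[1],np.cos(a)*d[0]+np.sin(a)*d[1]])).round(2),"twist",np.degrees(a)-21.4)
E
```

```text
[ 0.44603387 -0.21396393  0.03892352] -9.998845201332038 [-0.2825097  -0.85564841  6.11527526] 0.011557663525955749
tool x,y cm [35.52  2.32] twist -31.398845201332037
```

>>> play_rows --moves '[{"claw":0.5,"delta_pos":[0,0,-5],"twist":0},{"claw":0.5,"delta_pos":[0,0,-10],"twist":0},{"claw":0.5,"delta_pos":[1,0,-15],"twist":0},{"claw":0.5,"delta_pos":[7,0.5,-15.5],"twist":-5},{"claw":0.5,"delta_pos":[13,0.9,-15.5],"twist":-11},{"claw":0.5,"delta_pos":[19,1.3,-15.5],"twist":-17},{"claw":0.5,"delta_pos":[25,1.7,-15.5],"twist":-23},{"claw":0.5,"delta_pos":[31,2.1,-15.5],"twist":-28},{"claw":0.5,"delta_pos":[35.5,2.3,-15],"twist":-31.4},{"claw":0.5,"delta_pos":[35.5,2.3,-13],"twist":-31.4},{"claw":0.5,"delta_pos":[35.5,2.3,-13],"twist":-31.4},{"claw":0.5,"delta_pos":[35.5,2.3,-13],"twist":-31.4}]'

```text
clock: 20.8
tcp_pos: [0.5294, 0.1319, 0.1682]
orientation: [-0.0, 0.564, 0.826, -0.0]
wrist_force: [-0.0, 0.1, -0.1]
finger_gap: 0.0113
```

```bash
python3 - <<'E'
from h import *
s=get_state();q=s["orientation"];t=s["tcp_pos"]
a=2*np.arctan2(q[2],q[1])-np.pi/2;print(t,np.degrees(a),s["wrist_force"],s["finger_gap"])
d=np.array([.5306,.1318])-t[:2];print("tool x,y cm",(100*np.array([-np.sin(a)*d[0]+np.cos(a)*d[1],np.cos(a)*d[0]+np.sin(a)*d[1]])).round(2),"twist",np.degrees(a)-21.4)
E
```

```text
[0.52936858 0.13186463 0.16819571] 21.361116520995814 [-0.03789141  0.14756288 -0.11723774] 0.011303169457946622
tool x,y cm [-0.05  0.11] twist -0.038883479004184096
```

>>> play_rows --moves '[{"claw":0.5,"delta_pos":[0,0.1,1],"twist":0},{"claw":0.5,"delta_pos":[0,0.1,1.7],"twist":0},{"claw":0.5,"delta_pos":[0,0.1,2.1],"twist":0},{"claw":0.5,"delta_pos":[0,0.1,2.5],"twist":0},{"claw":0.5,"delta_pos":[0,0.1,2.8],"twist":0},{"claw":0.5,"delta_pos":[0,0.1,2.8],"twist":0}]'

```text
clock: 21.55
tcp_pos: [0.5303, 0.1326, 0.1397]
orientation: [-0.0, 0.564, 0.826, -0.0]
wrist_force: [-0.6, -0.1, -1.6]
finger_gap: 0.0112
```

It goes on freely, with the mouth below the nut's top and no force. Now press it home.

>>> play_rows --moves '[{"claw":0.5,"delta_pos":[0,0,0.5],"twist":0},{"claw":0.5,"delta_pos":[0,0,0.8],"twist":0},{"claw":0.5,"delta_pos":[0,0,0.95],"twist":0},{"claw":0.5,"delta_pos":[0,0,1.0],"twist":0},{"claw":0.5,"delta_pos":[0,0,1.0],"twist":0},{"claw":0.5,"delta_pos":[0,0,1.0],"twist":0}]'

```text
clock: 22.3
tcp_pos: [0.5303, 0.1326, 0.1309]
orientation: [0.0, 0.563, 0.826, 0.0]
wrist_force: [-2.9, -0.6, 6.6]
finger_gap: 0.0114
```

```bash
python3 - <<'E'
from h import *
s=get_state();print(s["tcp_pos"],s["wrist_force"],s["ft_torque"],s["finger_gap"],s["clock"])
b=save("side","d5.png");a=save("scene","s5.png")
W=np.zeros((560,800,3),np.uint8)
W[:,:400]=cv2.resize(b[120:400,230:430,::-1],(400,560));W[:300,405:795]=cv2.resize(a[190:340,100:295,::-1],(390,300))
cv2.imwrite("pics/fin.png",np.clip(W*1.4,0,255).astype(np.uint8))
E
```

```text
[0.53033332 0.13261293 0.1309442 ] [-2.8946299  -0.61904883  6.56246516] [-0.14341068  0.65477769 -0.01847324] 0.011445046712557734 22.3
```

View pics/fin.png

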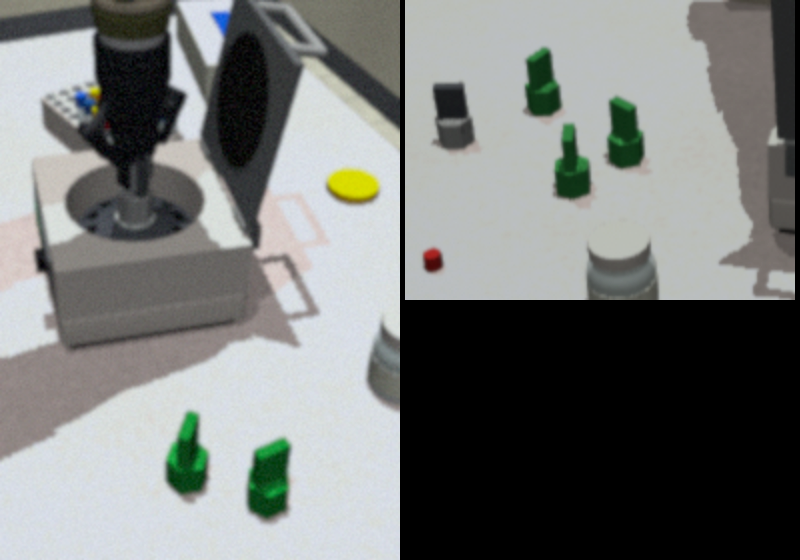

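The key sits down round the nut at crop (135,205), with TCP z at 0.1309, exactly the seated height, and 6.6 N of contact. The lid still stands open, and the other grey key is upright at (453,115) in the right crop.

```bash
python3 -c "
from h import *
print(env.hand_in());print(get_state()['clock'])"
```

```text
the job is handed in; nothing more can be done
None
the job is handed in; nothing more can be done
```

The centrifuge is ready and the job is handed in; it gives no verdict, so what follows rests on my own checks.

- **Lid:** I raised it by its bar to about 1.745 rad (100°) and let go. Its visible corner in the side picture matched the 1.745 rad prediction, and it was still open in the last picture.
- **Key that does not fit:** This was the one farther from the centrifuge. It stopped about 16 mm short on the nut's taper under 27 N and had no sideways play. I put it back, and it stands upright on the bench in the last pictures.
- **Key that fits:** The other key slid on with almost no force and was pushed down to TCP z 0.1309 m, the computed seated height. It had about 6.6 N of contact there and is still gripped at the 50 N setting. The tool was within about 1 mm of the nut's axis.
- **Bystanders:** The last pictures show the jar, the red cap, the rack and the green look-alikes upright and apparently where they were. I did not measure their positions again.

No check failed. The picture estimates of the key positions disagreed by about 5 mm, and the grasps absorbed that. The job took about 22 s of the 70 s allowed.

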